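# Set out field-trip samples and take their record picture

### The arm

A 6-joint arm with a two-finger parallel gripper is mounted at the origin on the work surface. World frame = base frame: x ahead of the robot, y to its left, z up, the work surface at z = 0. Lengths are in mm, angles in rad, forces in N, time in s.
With the tool pointing down it reaches from about 350 to 950 mm from the base axis. Payload 17.4 kg.
Tool frame: the origin (TCP) lies midway between the tips of the shut fingers; the grasp point (between the pads) lies 19 mm behind it; z points along the fingers, y is the direction in which the jaws open and shut (so a half turn about z gives the same grasp; the last joint's range is limited). The gripper opens to 93 mm and grips with 3 to 60 N. Pads are 15 mm wide; open, the fingers measure 128 mm over their backs; the gripper's body (75 mm by 188 mm) begins 65 mm behind the grasp point.
Start: joints at [-1.27, 0.116, 1.442, -0, 1.584, -0.038], TCP at [224.331, -636.638, 218.646] pointing down, gripper open.
Joint ranges: [-2.83, 2.83], [-0.83, 2.19], [0.07, 2.5], [-1.14, 4.28], [0.01, 3], [-2.97, 2.97]. Speed limits (rad/s): [1.89, 1.89, 2.22, 3.14, 3.14, 3.14].

### API

Orientations are given as a unit quaternion [x, y, z, w].
In Python, from bench import * gives the robot as it stands.
- The arm moves only by the tool move_arm, never from a script. Its argument "targets" is a list of rows, each a list of 7 numbers: the shift along the tool's x, y, z in m, then the turn, a rotation vector about the tool's x, y, z in rad, then the finger opening in m, from 0 to 0.093. In form: [[dx, dy, dz, rx, ry, rz, fingers], ...]. A call has 1 to 5 rows; each row shifts and turns the commanded pose from where the row before left it, along the tool's axes as they then stand; what a row does not reach is not made up. A row lasts 1/10 s, in which the tool goes at most 50 mm and 8.59 degrees, less where a joint would pass 70% of its speed; a pose out of reach is approached as far as the arm can. A call with a gripper value outside its range is refused whole. The fingers move at their own pace and stop on an object; the grip force is fixed at half the most. Time passes only in rows, so rows that do not move let the fingers close. It gives the time, the measured TCP pose, the force and the opening at its end, in the units of the state.
- state(): the state, without advancing time (a new reading comes with each control period).
- snapshot(name): name is "scene" or "top"; returns the picture (480x640x3 uint8, red, green, blue); there is no depth.
- calibration(name): a dict with "K" (3x3 intrinsics, pixels), "R" (3x3) and "t" (3): a world point X has camera coordinates R X + t. Camera axes: x right, y down, z forward; pixel columns grow to the right and rows downward; lengths in mm; the calibration is good to about 2 mm. A picture is of the moment at which its call begins. calibration takes no time and is no camera call.
- job_done(): hands the job in, once; it reports no verdict.
Trained networks look in the newest picture that a camera, given by its name, has taken for a name from the list of things; names that differ only in an ending like _2 or _b are one class to them, and where a whole thing is asked for, a point or a joint stands for the part that bears it (a point fixed in the world has none). Each returns a list of dicts, best first, with "score" (0 to 1); they miss things now and then, are a little off and sometimes report something else, mostly with a low value. They report only what shows in the picture. A call takes as long as a camera call. They do not tell look-alikes from the thing itself.
- trace(camera, thing): "pixels" (480x640 bool, what is visible of it) and "box" ([left, top, right, bottom] in pixels, round what is visible of it).
- landmark_of(camera, thing): "xy" ([column, row] in pixels: a listed point, or the origin of a listed thing).
The state is a dict: "clock": time; "joints": joint angles; "dq": joint speeds; "effort": joint torques, N m; "tcp_pos": TCP position; "eef_rot": TCP orientation; "ft_force": force on the tool from outside, world axes, zero at the start; "ft_torque": the same for the moment, N m; "finger_gap": finger opening in mm.
Only numpy, scipy, OpenCV 4.12 (cv2) and the standard library are available. Lean on these libraries where they do the work, as an engineer would, in place of code of your own. Each camera call takes 0.05 s, during which the arm holds its last target. There are 200 camera calls.

### The job

Set up and take the record picture of the field-trip samples: spread the heaped rocks over the white tray in a single layer, with at least a finger's breadth of bare tray between any two, and stand every sample jar upright on the white strip at the other end of the mat with its barcode label facing the scanner's window. When all is set, press the button on top of the scanner to take the picture, and leave everything as pictured; do not move the bowl or the magnifying glass.

Things in the scene. Friction and masses are not known exactly. Their poses are not given: they have to be found in the camera images.
- strip (a point): centre of the white strip painted across the right-hand end of the recording mat (the mat, a 1 mm black sheet 300 x 530 mm, lies flat on the bench and has no lip). The strip is 300 mm long along this frame's x, 90 mm wide along its y and flush with the bench (this point is 1 mm above it). y points along the mat to the scanner block; z up. Room for three jars 95 to 100 mm apart
- window (a point): centre of the lens in the scanner block's window, 88 mm above the bench; same axes as the strip. The scanner is a grey box, 110 (x) x 85 (y) x 140 mm high, fixed at the left-hand end of the mat; its window looks along -y, over the tray, to the strip 465 mm away. Its face is 10 mm behind this point
- tray_in (a point): centre of the inner floor of the white specimen tray that lies fixed on the mat between scanner and strip; floor 4 mm above the bench, inside 242 mm (along x) x 332 mm (along y), walls 4 mm thick and 24 mm high above the bench. Axes about parallel to the strip's
- shutter_top (a point): top of the round spring push button (34 mm across) on top of the scanner block, about 160 mm above the bench: pressed straight down
- shutter (a joint): travel of that button, m: 0 up, 0.006 fully down (about 5 N); it springs back. The picture is taken at 0.004
- rock1_mid (a point): centre (half-way up) of a rock, a chunky round cobble 58 mm across and 40 mm high with a flat underside, 0.13 to 0.21 kg; widest half-way up and can be gripped across in any direction; z up through it
- rock2_mid (a point): centre (half-way up) of a rock, a chunky round cobble 60 mm across and 44 mm high with a flat underside, 0.13 to 0.21 kg; widest half-way up and can be gripped across in any direction; z up through it
- rock3_mid (a point): centre (half-way up) of a rock, a chunky round cobble 56 mm across and 38 mm high with a flat underside, 0.13 to 0.21 kg; widest half-way up and can be gripped across in any direction; z up through it
- rock4_mid (a point): centre (half-way up) of a rock, a chunky round cobble 60 mm across and 42 mm high with a flat underside, 0.13 to 0.21 kg; widest half-way up and can be gripped across in any direction; z up through it. It may be absent
- rock5_mid (a point): centre (half-way up) of a rock, a chunky round cobble 58 mm across and 40 mm high with a flat underside, 0.13 to 0.21 kg; widest half-way up and can be gripped across in any direction; z up through it. It may be absent
- rock6_mid (a point): centre (half-way up) of a rock, a chunky round cobble 56 mm across and 40 mm high with a flat underside, 0.13 to 0.21 kg; widest half-way up and can be gripped across in any direction; z up through it. It may be absent, and lies on top of the others at first
- jar1_mid (a point): centre (half-way up) of a sample jar: amber glass cylinder 62 mm across and 100 mm high with a black lid of the same width, 0.17 to 0.35 kg, closed. Its +x axis points out through the middle of the white barcode label on its side; a white seal strip 14 mm wide runs from the label up the lid's side and in to the centre of the lid's top, so that it shows the label's side from above. z up. Can be gripped across in any direction. One of the three may be absent
- jar2_mid (a point): centre (half-way up) of a sample jar: amber glass cylinder 62 mm across and 100 mm high with a black lid of the same width, 0.17 to 0.35 kg, closed. Its +x axis points out through the middle of the white barcode label on its side; a white seal strip 14 mm wide runs from the label up the lid's side and in to the centre of the lid's top, so that it shows the label's side from above. z up. Can be gripped across in any direction. One of the three may be absent
- jar3_mid (a point): centre (half-way up) of a sample jar: amber glass cylinder 62 mm across and 100 mm high with a black lid of the same width, 0.17 to 0.35 kg, closed. Its +x axis points out through the middle of the white barcode label on its side; a white seal strip 14 mm wide runs from the label up the lid's side and in to the centre of the lid's top, so that it shows the label's side from above. z up. Can be gripped across in any direction. One of the three may be absent
- mortar: bystander: white ceramic mortar bowl, 96 mm across, 55 mm high, pestle leaning in it, origin at its underside
- magnifier: bystander: magnifying glass lying flat, ring 94 mm across, 10 mm thick, origin at the ring's centre underneath, handle 90 mm along its +x
There are look-alikes about, which are no part of the job. What is shaped like the part that bears rock5_mid but pink is not meant. Leave any purple look-alike of the part that bears rock1_mid alone.

How it is judged:
By the outcome, as a careful person would: the job done as asked, in the order asked, and still so for the second after the job is handed in, with the robot touching nothing.
Of jar1, jar2, jar3 only 2 to 3 are there at a start; the rules pass over those that are not, and their reading is None.
Of rock4, rock5, rock6 only 2 to 3 are there at a start; the rules pass over those that are not, and their reading is None.
At some moment in a run one of rock1, rock2, rock3, rock4, rock5, rock6 may be knocked a few centimetres aside while the robot is not near it.
It also fails if it takes over 210 s, if anything falls off the work surface, if the arm or the gripper's body presses on something with over 40 N, if the wrist force passes 120 N, or if a joint passes its speed limit or range.

## Working session

There is one attempt and no reset: what is moved stays moved. The work goes in short steps, Python scripts to look and compute and a tool call to move; the robot and the scene stay as the last step left them, time stands still between calls to the robot, and variables do not carry over. Pictures are saved under pics/ and viewed, about 12 in all and at most 16, crops included, and the job is handed in when it is done.

Besides the shell and the picture viewer there is one more tool, called as name(argument=value, ...) on one line, values as JSON. move_arm: Moves the arm, as the interface text tells. Its arguments: {"type":"object","properties":{"targets":{"type":"array"}},"required":["targets"]}

```bash
ls; mkdir -p pics
python3 - <<'E'
from bench import *
import cv2,numpy as np
for n in("scene","top"):
    im=snapshot(n); cv2.imwrite(f"pics/{n}0.png",im[:,:,::-1])
    c=calibration(n); print(n,np.round(c["K"],1).tolist(),np.round(c["R"],3).tolist(),np.round(c["t"],1).tolist())
s=state(); print({k:np.round(v,3).tolist() for k,v in s.items()})
E
```

```text
pics
scene [[491.0, 0.0, 322.4], [0.0, 491.0, 237.4], [0.0, 0.0, 1.0]] [[0.185, 0.983, 0.007], [0.628, -0.113, -0.77], [-0.756, 0.147, -0.638]] [-94.7, -269.5, 1479.1]
top [[471.9, 0.0, 327.4], [0.0, 471.9, 241.6], [0.0, 0.0, 1.0]] [[0.023, -1.0, -0.011], [-0.982, -0.021, -0.189], [0.189, 0.015, -0.982]] [-16.8, 562.0, 980.3]
{'clock': 0.1, 'joints': [-1.27, 0.116, 1.442, -0.0, 1.584, -0.038], 'dq': [-0.001, -0.002, -0.001, 0.001, -0.003, 0.0], 'effort': [0.002, -72.289, -62.387, 0.078, 0.023, -0.0], 'tcp_pos': [224.266, -636.465, 217.966], 'eef_rot': [0.986, 0.169, -0.0, -0.001], 'ft_force': [-0.523, -0.103, -0.49], 'ft_torque': [-0.008, 0.04, 0.028], 'finger_gap': 92.791}
```

View pics/top0.png

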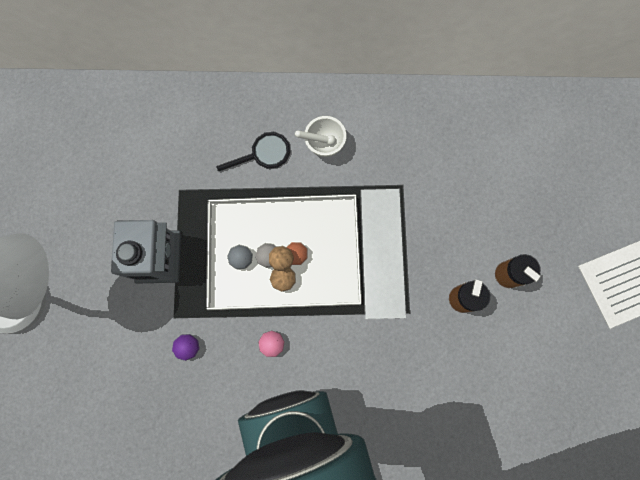

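View pics/scene0.png

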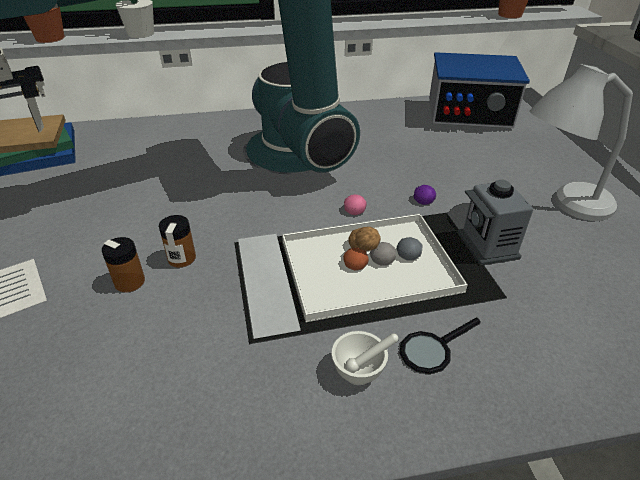

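The top picture shows a heap of five rocks in the tray: dark grey (240,257), grey (266,254), red (296,253), brown (283,280), and a second brown on top (281,258). The purple (186,347) and pink (271,343) look-alikes lie outside the tray. There are two standing jars, at (470,295) and (520,270). The bowl is at (326,136), the magnifier at (270,150) and the scanner at (140,250).

```bash
cat > h.py <<'E'
from bench import *
import cv2,numpy as np
from scipy.spatial.transform import Rotation as Ro
def pix(n,X):
    c=calibration(n); p=np.array(c["K"])@(np.array(c["R"])@np.array(X,float)+np.array(c["t"])); return p[:2]/p[2]
def back(n,uv,z):
    c=calibration(n); R=np.array(c["R"]); C=-R.T@np.array(c["t"])
    d=R.T@np.linalg.inv(np.array(c["K"]))@[uv[0],uv[1],1]; return C+d*(z-C[2])/d[2]
def tri(uvs):
    A=[];b=[]
    for n,uv in uvs:
        c=calibration(n); R=np.array(c["R"]); C=-R.T@np.array(c["t"])
        d=R.T@np.linalg.inv(np.array(c["K"]))@[uv[0],uv[1],1]; d/=np.linalg.norm(d); P=np.eye(3)-np.outer(d,d); A.append(P); b.append(P@C)
    return np.linalg.solve(sum(A),sum(b))
E
python3 - <<'E'
from h import *
H=dict(strip=1,window=88,tray_in=4,shutter_top=160,rock1_mid=24,rock2_mid=26,rock3_mid=23,rock4_mid=25,rock5_mid=24,rock6_mid=60,jar1_mid=50,mortar=0,magnifier=0)
for n in("top","scene"):
  for k,z in H.items():
    for r in landmark_of(n,k)[:4]:
      if r["score"]>.3: print(n,k,round(r["score"],2),np.round(r["xy"],1),np.round(back(n,r["xy"],z)).tolist())
E
```

```text
top strip 0.79 [379.9 251.2] [553.0, -124.0, 1.0]
top strip 0.71 [267.4 255.2] [538.0, 133.0, 1.0]
top strip 0.6 [269.8 150.4] [792.0, 140.0, 1.0]
top strip 0.45 [168.9 252.1] [540.0, 361.0, 1.0]
top window 0.75 [167.5 250.1] [530.0, 333.0, 88.0]
top window 0.71 [271.  149.4] [760.0, 124.0, 88.0]
top tray_in 0.62 [283.6 252.8] [544.0, 96.0, 4.0]
top shutter_top 0.72 [121.4 251.3] [514.0, 398.0, 160.0]
top rock1_mid 0.94 [185.  344.4] [334.0, 300.0, 24.0]
top rock1_mid 0.89 [269.  257.9] [528.0, 126.0, 24.0]
top rock2_mid 0.7 [280.4 277. ] [485.0, 98.0, 26.0]
top rock3_mid 0.57 [293.5 252.1] [543.0, 72.0, 23.0]
top rock5_mid 0.82 [241.4 258.8] [525.0, 188.0, 24.0]
top rock5_mid 0.62 [269.7 345.3] [337.0, 116.0, 24.0]
top rock6_mid 0.84 [279.1 253.6] [532.0, 100.0, 60.0]
top mortar 0.97 [325.3 143.9] [811.0, 7.0, 0.0]
top magnifier 0.59 [271.9 150.6] [792.0, 135.0, 0.0]
scene strip 0.77 [267.  281.8] [557.0, -128.0, 1.0]
scene window 0.67 [474.8 218.2] [531.0, 334.0, 88.0]
scene window 0.54 [267.8 279.7] [640.0, -129.0, 88.0]
scene window 0.33 [357.7 371.4] [868.0, -12.0, 88.0]
scene tray_in 0.89 [370.2 265.6] [550.0, 99.0, 4.0]
scene shutter_top 0.54 [504.1 184.2] [516.0, 391.0, 160.0]
scene rock1_mid 0.8 [383.9 251.4] [532.0, 134.0, 24.0]
scene rock1_mid 0.64 [422.8 193.4] [333.0, 295.0, 24.0]
scene rock2_mid 0.41 [364.4 238. ] [482.0, 102.0, 26.0]
scene rock3_mid 0.95 [354.6 256.3] [535.0, 67.0, 23.0]
scene rock4_mid 0.72 [473.8 216.5] [449.0, 382.0, 25.0]
scene rock5_mid 0.9 [357.6 207.6] [363.0, 116.0, 24.0]
scene rock5_mid 0.81 [411.6 247.6] [531.0, 198.0, 24.0]
scene rock6_mid 0.67 [367.4 239.6] [527.0, 95.0, 60.0]
scene mortar 0.66 [354.7 370.1] [805.0, 3.0, 0.0]
scene magnifier 0.94 [421.7 352.4] [790.0, 133.0, 0.0]
```

Run:
```python
import cv2,numpy as np
a=cv2.imread("pics/top0.png")[190:320,170:310]; b=cv2.imread("pics/scene0.png")[180:280,320:460]; c=cv2.imread("pics/top0.png")[245:320,440:550]
a=cv2.resize(a,(400,371),interpolation=2); b=cv2.resize(b,(400,286),interpolation=2); c=cv2.resize(c,(400,273),interpolation=2)
o=np.zeros((560,800,3),np.uint8); o[:371,:400]=a;o[:286,400:]=b;o[286:559,400:]=c; cv2.imwrite("pics/c1.png",o)
```

```text
(no output)
```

View pics/c1.png

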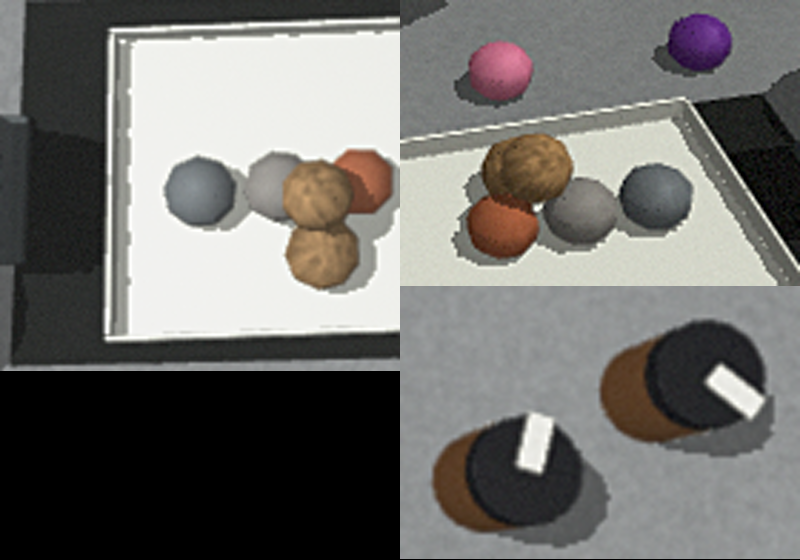

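Candidates: of the two rock1-shaped things, grey (267,257) fits and purple (186,347) is the look-alike. Of the rock5-shaped ones, dark grey (240,257) fits and pink (271,343) does not. The crop confirms both look-alikes are outside the tray. Rock6 is the upper brown one, rock2 the lower brown one, rock3 the red one, and rock4 is absent. Next I measure precisely.

Run:
```python
from h import *
P={}
ims={n:snapshot(n) for n in("top","scene")}
for k in("rock6_mid","rock1_mid","rock2_mid","rock3_mid","rock5_mid"):
  for n in("top","scene"):
    L=trace(n,k)
    L=[r for r in L if r["score"]>.3]
    for r in L[:3]:
      m=r["pixels"].astype(np.uint8); ys,xs=np.nonzero(m); col=ims[n][m>0].mean(0)
      cn=max(cv2.findContours(m,0,1)[0],key=len); (cx,cy),rad=cv2.minEnclosingCircle(cn)
      print(k,n,round(r["score"],2),"circ",np.round([cx,cy,rad],1),"cen",np.round([xs.mean(),ys.mean()],1),"n",m.sum(),"col",np.round(col))
g=ims["top"].astype(int)
# seal strips on lids
w=((g.min(2)>190)).astype(np.uint8); w[:,:440]=0; w[:,560:]=0
nb,lab,st,ce=cv2.connectedComponentsWithStats(w)
for i in range(1,nb):
  if st[i,4]>15:
    ys,xs=np.nonzero(lab==i); c=cv2.minAreaRect(np.c_[xs,ys].astype(np.float32)); b=cv2.boxPoints(c)
    print("seal",st[i],np.round(c[0],1),[np.round(back("top",q,100))[:2].tolist() for q in b],np.round(back("top",c[0],100)))
w=(g.min(2)>150).astype(np.uint8); w[:,:362]=0; w[:,409:]=0; w[:185]=0;w[325:]=0
w=((g.max(2)>130)).astype(np.uint8); w[:,:300]=0; 
for j in("jar1_mid",):
  for n in("top","scene"):
    for f in(landmark_of,trace):
      for r in f(n,j):
        if r["score"]>.2:
          if "xy" in r: print(j,n,round(r["score"],2),r["xy"],np.round(back(n,r["xy"],50)))
          else: print(j,n,round(r["score"],2),r["box"])
# strip corners
h=cv2.cvtColor(ims["top"],cv2.COLOR_RGB2GRAY); 
print(h[250,355:415].tolist())
```

```text
rock6_mid top 0.64 circ [517.5 272.   23. ] cen [517.6 271.2] n 1186 col [72. 65. 59.]
rock6_mid top 0.63 circ [280.5 257.8  13.1] cen [280.9 258.2] n 489 col [140. 112.  81.]
rock6_mid scene 0.69 circ [367.3 238.   12.8] cen [367.4 238.3] n 482 col [114.  88.  57.]
rock1_mid top 0.87 circ [185.2 346.3  13.5] cen [185.5 346.5] n 533 col [ 99.  58. 128.]
rock1_mid top 0.7 circ [266.6 254.4  12.9] cen [264.1 253.9] n 349 col [151. 147. 141.]
rock1_mid top 0.62 circ [263.9 255.8 155.6] cen [268.1 252. ] n 17269 col [106. 109. 108.]
rock1_mid scene 0.67 circ [424.  194.   11.4] cen [424.  194.6] n 371 col [74. 39. 97.]
rock1_mid scene 0.61 circ [382.8 254.   13.2] cen [383.2 254. ] n 482 col [105. 102.  97.]
rock2_mid top 0.91 circ [282.3 278.1  13.3] cen [282.6 279.3] n 484 col [142. 116.  86.]
rock2_mid scene 0.64 circ [355.  238.    9.5] cen [352.7 238.6] n 119 col [87. 67. 43.]
rock3_mid top 0.74 circ [295.8 252.9  11.9] cen [297.9 252.1] n 323 col [138.  88.  67.]
rock3_mid scene 0.7 circ [355.5 259.   11.9] cen [355.4 258.9] n 416 col [119.  67.  44.]
rock5_mid top 0.83 circ [239.7
[... 268 characters left out ...]
  204.   11.7] cen [355.  204.4] n 397 col [153.  90. 109.]
rock5_mid scene 0.57 circ [409.3 248.   12.4] cen [409.2 248.4] n 445 col [82. 86. 87.]
seal [525 267  15  14  94] [531.8 273.4] [[500.0, -411.0], [510.0, -418.0], [491.0, -443.0], [481.0, -435.0]] [ 496. -427.  100.]
seal [473 280   9  16 101] [476.9 287.4] [[451.0, -303.0], [481.0, -310.0], [478.0, -323.0], [448.0, -316.0]] [ 464. -313.  100.]
[235, 215, 251, 172, 49, 24, 30, 89, 185, 217, 213, 208, 207, 208, 208, 213, 210, 208, 209, 206, 209, 205, 206, 205, 206, 204, 203, 203, 205, 204, 200, 201, 202, 203, 206, 209, 210, 208, 205, 208, 209, 206, 208, 207, 209, 212, 210, 128, 47, 41, 41, 76, 146, 143, 147, 147, 143, 140, 142, 143]
```

Run:
```python
from h import *
D=dict(r6=([280.7,258],[367.4,238.2]),r1=([267,254.6],[383,254]),r2=([282.4,279.5],None),r3=([296,253],[355.4,259]),r5=([239.8,256.4],[409.3,248.2]))
for k,(a,b) in D.items():
  print(k,np.round(back("top",a,24)), np.round(tri([("top",a),("scene",b)])) if b else "")
  for z in ((45,55,65) if k=="r6" else ()): print("  ",z,np.round(back("top",a,z)),np.round(back("scene",b,z)))
im=cv2.cvtColor(snapshot("top"),cv2.COLOR_RGB2GRAY)
w=((im>160)).astype(np.uint8)
nb,lab,st,ce=cv2.connectedComponentsWithStats(w)
for i in range(1,nb):
  if st[i,4]>2000:
    ys,xs=np.nonzero(lab==i); c=cv2.minAreaRect(np.c_[xs,ys].astype(np.float32)); print(st[i],[np.round(back("top",q,1 if st[i,0]>350 else 20))[:2].tolist() for q in cv2.boxPoints(c)])
```

```text
r6 [528. 100.  24.] [523.  96.  60.]
   45 [525.  97.  45.] [506. 102.  45.]
   55 [524.  96.  55.] [517.  98.  55.]
   65 [522.  95.  65.] [529.  94.  65.]
r1 [535. 131.  24.] [536. 131.  20.]
r2 [480.  94.  24.] 
r3 [540.  66.  24.] [541.  67.  20.]
r5 [530. 192.  24.] [530. 193.  23.]
[ 361  189   45  131 5067] [[699.0, -79.0], [704.0, -174.0], [403.0, -181.0], [398.0, -92.0]]
[  207   195   154   114 13075] [[661.0, 286.0], [682.0, -68.0], [431.0, -80.0], [411.0, 258.0]]
[ 578  241   62   88 3217] [[529.0, -573.0], [591.0, -716.0], [444.0, -761.0], [385.0, -621.0]]
```

move_arm(targets=[[0,0,0,0,0,0.15,0.093],[0,0,0,0,0,0.15,0.093],[0,0,0,0,0,0.04,0.093],[0.0176,-0.043,0,0,0,0,0.093],[0.0176,-0.043,0,0,0,0,0.093]])

```text
clock: 2.75
tcp_pos: [259.5, -550.0, 217.9]
eef_rot: [1.0, -0.001, -0.0, -0.0]
ft_force: [0.6, 0.3, 1.2]
finger_gap: 92.9
```

move_arm(targets=[[0.0176,-0.043,0,0,0,0,0.093],[0.0176,-0.043,0,0,0,0,0.093],[0.0176,-0.043,0,0,0,0,0.093],[0.0176,-0.043,0,0,0,0,0.093],[0.0176,-0.043,0,0,0,0,0.093]])

```text
clock: 3.25
tcp_pos: [348.1, -334.1, 218.8]
eef_rot: [1.0, -0.001, 0.0, 0.0]
ft_force: [0.6, 0.1, -0.6]
finger_gap: 93.2
```

move_arm(targets=[[0.0176,-0.043,0,0,0,0,0.093],[0.0176,-0.043,0,0,0,0,0.093],[0.0176,-0.043,0,0,0,0,0.093],[0.0176,-0.043,0,0,0,0,0.093],[0.0176,-0.043,0,0,0,0,0.093]])

```text
clock: 3.75
tcp_pos: [436.4, -119.0, 219.0]
eef_rot: [1.0, -0.001, 0.0, 0.0]
ft_force: [1.4, -0.7, 0.0]
finger_gap: 93.4
```

move_arm(targets=[[0.0176,-0.043,0,0,0,0,0.093],[0.0176,-0.043,0,0,0,0,0.093],[0.0176,-0.043,0,0,0,0,0.093],[0.0176,-0.043,0,0,0,0,0.093],[0.0176,-0.043,0,0,0,0,0.093]])

```text
clock: 4.25
tcp_pos: [524.8, 96.1, 218.9]
eef_rot: [1.0, -0.0, 0.0, -0.0]
ft_force: [0.8, -1.5, -0.3]
finger_gap: 92.6
```

move_arm(targets=[[0,0,0.045,0,0,0,0.093],[0,0,0.045,0,0,0,0.093],[0,0,0.045,0,0,0,0.093],[0,0,0.025,0,0,0,0.093],[0,0,0.017,0,0,0,0.093]])

```text
clock: 4.75
tcp_pos: [524.1, 94.5, 40.9]
eef_rot: [1.0, -0.001, -0.0, -0.001]
ft_force: [-44.8, 2.0, 164.5]
finger_gap: 92.9
```

move_arm(targets=[[0,0,0,0,0,0,0.03],[0,0,0,0,0,0,0.03],[0,0,0,0,0,0,0.03],[0,0,0,0,0,0,0.03],[0,0,0,0,0,0,0.03]])

```text
clock: 5.25
tcp_pos: [525.4, 94.8, 43.4]
eef_rot: [1.0, -0.0, 0.002, -0.001]
ft_force: [-2.9, -8.3, 14.8]
finger_gap: 57.3
```

move_arm(targets=[[0,0,-0.015,0,0,0,0.03],[0,0,-0.025,0,0,0,0.03],[0,0,-0.03,0,0,0,0.03]])

```text
clock: 5.55
tcp_pos: [523.8, 93.8, 112.2]
eef_rot: [1.0, -0.001, -0.001, 0.0]
ft_force: [0.8, 0.6, -1.7]
finger_gap: 54.6
```

The descent read 164 N at the wrist: a finger landed on a neighbouring rock. That is over the 120 N limit, and I will report it. From here I'll descend slowly and check the force as I go. I look again before continuing.

Run:
```python
from h import *
ims={n:snapshot(n) for n in("top","scene")}
o=np.hstack([cv2.resize(ims["top"][185:325,190:370],(400,311),interpolation=2),cv2.resize(ims["scene"][190:330,280:480],(400,311)[:2],interpolation=2)])
cv2.imwrite("pics/a1.png",o[:,:,::-1])
s=state(); print(np.round(s["ft_force"],1),s["finger_gap"])
```

```text
[-0.5 -0.5 -2.1] 54.71138910177884
```

View pics/a1.png

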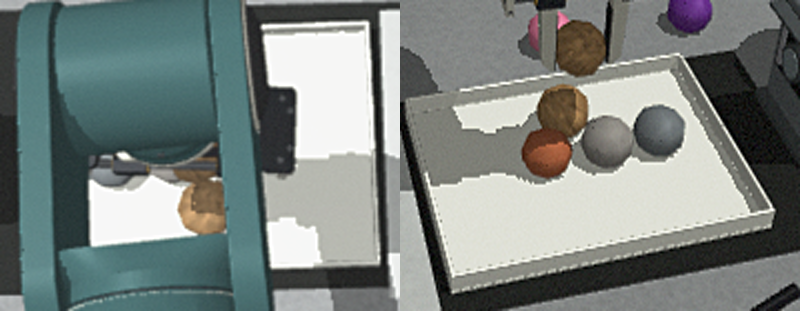

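The scene view shows rock6 held at (580,48 in the crop) and the other four still on the tray. I place rock6 at about (612,128).

move_arm(targets=[[0.03,-0.012,0,0,0,0,0.03],[0.03,-0.012,0,0,0,0,0.03],[0.028,-0.01,0,0,0,0,0.03],[0,0,0.035,0,0,0,0.03],[0,0,0.03,0,0,0,0.03]])

```text
clock: 6.15
tcp_pos: [612.8, 128.0, 45.2]
eef_rot: [1.0, -0.001, -0.0, 0.0]
ft_force: [0.5, -0.4, -3.2]
finger_gap: 54.8
```

move_arm(targets=[[0,0,0.015,0,0,0,0.03],[0,0,0.008,0,0,0,0.03],[0,0,0.004,0,0,0,0.03],[0,0,0.004,0,0,0,0.03]])

```text
clock: 6.55
tcp_pos: [613.0, 127.9, 16.8]
eef_rot: [1.0, -0.001, 0.001, -0.0]
ft_force: [0.5, -0.1, -0.5]
finger_gap: 54.9
```

move_arm(targets=[[0,0,0.002,0,0,0,0.03],[0,0,0,0,0,0,0.03]])

```text
clock: 6.75
tcp_pos: [612.7, 127.9, 14.2]
eef_rot: [1.0, -0.001, 0.0, -0.0]
ft_force: [-0.2, -0.5, -1.3]
finger_gap: 54.7
```

move_arm(targets=[[0,0,0.002,0,0,0,0.03],[0,0,0,0,0,0,0.03]])

```text
clock: 6.95
tcp_pos: [612.7, 128.0, 12.5]
eef_rot: [1.0, -0.001, 0.0, -0.0]
ft_force: [-2.9, -0.7, 5.6]
finger_gap: 54.5
```

move_arm(targets=[[0,0,0,0,0,0,0.085],[0,0,0,0,0,0,0.085],[0,0,0,0,0,0,0.085],[0,0,-0.03,0,0,0,0.085],[0,0,-0.05,0,0,0,0.085]])

```text
clock: 7.45
tcp_pos: [610.7, 127.6, 89.2]
eef_rot: [1.0, -0.001, -0.003, 0.0]
ft_force: [0.5, 0.3, 1.0]
finger_gap: 84.4
```

move_arm(targets=[[-0.03,0.03,-0.04,0,0,0,0.085],[-0.03,0.04,0,0,0,0,0.085],[-0.03,0.04,0,0,0,0,0.085],[-0.03,0.04,0,0,0,0,0.085],[-0.03,0.04,0,0,0,0,0.085]])

```text
clock: 7.95
tcp_pos: [465.1, -58.7, 126.0]
eef_rot: [1.0, -0.0, 0.0, 0.0]
ft_force: [0.3, 0.2, 0.3]
finger_gap: 84.9
```

move_arm(targets=[[0,0.045,0,0,0,0,0.093],[0,0.045,0,0,0,0,0.093],[0,0.045,0,0,0,0,0.093],[0,0.045,0,0,0,0,0.093],[0,0,0,0,0,0,0.093]])

```text
clock: 8.45
tcp_pos: [465.7, -241.7, 125.8]
eef_rot: [1.0, -0.003, -0.0, 0.0]
ft_force: [0.3, 0.0, 0.8]
finger_gap: 93.0
```

```bash
cat > look.py <<'E'
from h import *
import sys
def rocks(ims=None):
    out={}
    Z=dict(rock1_mid=24,rock2_mid=26,rock3_mid=23,rock5_mid=24,rock6_mid=24)
    for n in("top","scene"):
        im=snapshot(n); cv2.imwrite(f"pics/{sys.argv[1]}_{n}.png",im[:,:,::-1])
        for k,z in Z.items():
            for r in trace(n,k):
                if r["score"]<.3: continue
                m=r["pixels"].astype(np.uint8)
                if not 150<m.sum()<900: continue
                cn=max(cv2.findContours(m,0,1)[0],key=len); (cx,cy),rad=cv2.minEnclosingCircle(cn)
                print(n,k,round(r["score"],2),np.round([cx,cy,rad],1),"->",np.round(back(n,(cx,cy),z)).tolist(),np.round(im[m>0].mean(0)).tolist())
if __name__=="__main__": rocks()
E
python3 look.py b
python3 - <<'E'
import cv2,numpy as np
a=cv2.resize(cv2.imread("pics/b_top.png")[185:325,190:370],(400,311),interpolation=2);b=cv2.resize(cv2.imread("pics/b_scene.png")[190:330,280:480],(400,311),interpolation=2)
cv2.imwrite("pics/b.png",np.hstack([a,b]))
E
```

```text
top rock1_mid 0.97 [185.  346.   13.6] -> [331.0, 300.0, 24.0] [100.0, 59.0, 130.0]
top rock1_mid 0.91 [267.4 254.8  12.7] -> [535.0, 130.0, 24.0] [137.0, 135.0, 131.0]
top rock2_mid 0.93 [281.9 278.   13.4] -> [483.0, 95.0, 26.0] [147.0, 121.0, 90.0]
top rock3_mid 0.75 [297.9 253.8  12.2] -> [539.0, 62.0, 23.0] [159.0, 101.0, 77.0]
top rock5_mid 0.84 [239.6 256.7  13. ] -> [529.0, 192.0, 24.0] [116.0, 121.0, 123.0]
top rock5_mid 0.79 [271.2 344.   12.7] -> [339.0, 112.0, 24.0] [199.0, 124.0, 148.0]
top rock6_mid 0.91 [270.8 224.8  12.3] -> [604.0, 126.0, 24.0] [143.0, 117.0, 87.0]
scene rock1_mid 0.88 [383.1 252.6  13.2] -> [535.0, 131.0, 24.0] [115.0, 112.0, 106.0]
scene rock1_mid 0.7 [424.5 194.5  11.1] -> [338.0, 297.0, 24.0] [79.0, 40.0, 105.0]
scene rock2_mid 0.74 [361.1 239.   13.3] -> [484.0, 94.0, 26.0] [124.0, 97.0, 64.0]
scene rock3_mid 0.74 [353.  258.5  12.5] -> [541.0, 62.0, 23.0] [134.0, 80.0, 54.0]
scene rock5_mid 0.97 [409.4 248.5  12.5] -> [533.0, 192.0, 24.0] [87.0, 92.0, 93.0]
scene rock5_mid 0.59 [354.5 204.5  11.1] -> [349.0, 111.0, 24.0] [167.0, 95.0, 116.0]
scene rock6_mid 0.97 [390.5 276.   13.9] -> [609.0, 126.0, 24.0] [122.0, 97.0, 66.0]
```

View pics/b.png

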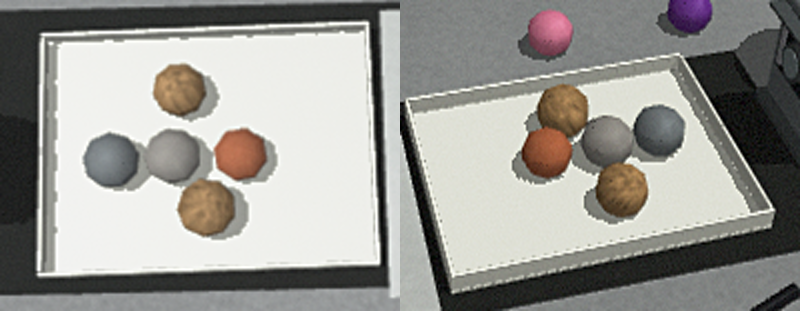

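The rocks are now in a single layer: r1 (535,130), r2 (484,95), r3 (540,62), r5 (530,192), r6 (608,126). Next is r3 (red), with the jaws at about 21°, which clears r1, r2 and r6.

move_arm(targets=[[0.0106,-0.0434,0,0,0,0,0.093],[0.0106,-0.0434,0,0,0,0,0.093],[0.0106,-0.0434,0,0,0,0,0.093],[0.0106,-0.0434,0,0,0,0,0.093],[0.0106,-0.0434,0,0,0,0,0.093]])

```text
clock: 9.55
tcp_pos: [519.7, -18.8, 126.2]
eef_rot: [1.0, -0.001, 0.0, 0.0]
ft_force: [0.9, -0.9, 0.3]
finger_gap: 92.9
```

move_arm(targets=[[0.0106,-0.0434,0,0,0,0,0.093],[0.0106,-0.0434,0,0,0,0,0.093],[0,0,0,0,0,-0.15,0.093],[0,0,0,0,0,-0.15,0.093],[0,0,0,0,0,-0.15,0.093]])

```text
clock: 10.05
tcp_pos: [540.8, 66.7, 125.9]
eef_rot: [0.974, 0.226, -0.0, -0.0]
ft_force: [-0.3, -0.8, -0.3]
finger_gap: 92.8
```

move_arm(targets=[[0,0,0,0,0,-0.15,0.093],[0,0,0,0,0,-0.15,0.093],[0,0,0,0,0,-0.15,0.093],[0,0,0,0,0,-0.15,0.093],[0,0,0,0,0,-0.15,0.093]])

```text
clock: 10.55
tcp_pos: [540.8, 66.2, 126.0]
eef_rot: [0.824, 0.567, -0.0, 0.0]
ft_force: [-0.4, -0.4, -0.3]
finger_gap: 93.1
```

move_arm(targets=[[0,0,0,0,0,-0.15,0.093],[0,0,0,0,0,-0.15,0.093],[0,0,0,0,0,-0.15,0.093],[0,0,0,0,0,-0.15,0.093],[0,0,0,0,0,-0.15,0.093]])

```text
clock: 11.05
tcp_pos: [540.8, 66.2, 126.0]
eef_rot: [0.559, 0.829, 0.0, 0.0]
ft_force: [0.7, -0.3, -0.1]
finger_gap: 93.0
```

move_arm(targets=[[0,0,0.03,0,0,0,0.093],[0,0,0.03,0,0,0,0.093],[0,0,0.015,0,0,0,0.093],[0,0,0.006,0,0,0,0.093],[0,0,0.004,0,0,0,0.093]])

```text
clock: 11.55
tcp_pos: [541.1, 66.1, 41.3]
eef_rot: [0.562, 0.827, 0.0, 0.0]
ft_force: [0.1, 0.1, 0.4]
finger_gap: 92.9
```

move_arm(targets=[[-0.0037,-0.0015,0,0,0,0,0.093],[0,0,0.004,0,0,0,0.093],[0,0,0.004,0,0,0,0.093]])

```text
clock: 11.85
tcp_pos: [541.3, 62.0, 33.5]
eef_rot: [0.562, 0.827, 0.0, 0.001]
ft_force: [0.4, -0.2, 1.1]
finger_gap: 92.9
```

move_arm(targets=[[0,0,0.005,0,0,0,0.093],[0,0,0.005,0,0,0,0.093],[0,0,0.004,0,0,0,0.093]])

```text
clock: 12.15
tcp_pos: [540.7, 62.1, 18.4]
eef_rot: [0.562, 0.827, -0.0, -0.0]
ft_force: [-1.3, -0.1, -0.7]
finger_gap: 92.9
```

move_arm(targets=[[0,0,0.004,0,0,0,0.093],[0,0,0.002,0,0,0,0.093],[0,0,0,0,0,0,0.03],[0,0,0,0,0,0,0.03],[0,0,0,0,0,0,0.03]])

```text
clock: 12.65
tcp_pos: [541.0, 62.1, 13.2]
eef_rot: [0.562, 0.827, 0.0, 0.0]
ft_force: [0.3, -0.4, 0.2]
finger_gap: 73.7
```

move_arm(targets=[[0,0,0,0,0,0,0.03],[0,0,0,0,0,0,0.03],[0,0,-0.02,0,0,0,0.03],[0,0,-0.03,0,0,0,0.03],[0,0,-0.02,0,0,0,0.03]])

```text
clock: 13.15
tcp_pos: [541.1, 62.1, 84.7]
eef_rot: [0.562, 0.827, 0.0, 0.0]
ft_force: [0.4, 0.2, -1.2]
finger_gap: 54.6
```

move_arm(targets=[[-0.0266,0.0109,0,0,0,0,0.03],[-0.0266,0.0109,0,0,0,0,0.03],[-0.0266,0.0109,0,0,0,0,0.03],[0,0,0.03,0,0,0,0.03],[0,0,0.025,0,0,0,0.03]])

```text
clock: 13.65
tcp_pos: [601.0, -0.7, 27.0]
eef_rot: [0.562, 0.827, 0.0, 0.0]
ft_force: [0.5, 0.3, -2.4]
finger_gap: 54.2
```

move_arm(targets=[[0,0,0.008,0,0,0,0.03],[0,0,0.004,0,0,0,0.03],[0,0,0.003,0,0,0,0.03],[0,0,0,0,0,0,0.03]])

```text
clock: 14.05
tcp_pos: [601.1, -0.0, 15.7]
eef_rot: [0.562, 0.827, 0.0, 0.001]
ft_force: [-10.6, 0.1, 14.5]
finger_gap: 54.2
```

move_arm(targets=[[0,0,0,0,0,0,0.085],[0,0,0,0,0,0,0.085],[0,0,0,0,0,0,0.085],[0,0,-0.035,0,0,0,0.085],[0,0,-0.045,0,0,0,0.085]])

```text
clock: 14.55
tcp_pos: [599.5, 0.1, 92.1]
eef_rot: [0.562, 0.827, -0.001, -0.002]
ft_force: [0.7, -0.8, 0.8]
finger_gap: 84.4
```

move_arm(targets=[[0.0363,-0.0033,0,0,0,0,0.093],[0.0363,-0.0033,0,0,0,0,0.093],[0.0363,-0.0033,0,0,0,0,0.093],[0.0363,-0.0033,0,0,0,0,0.093]])

```text
clock: 14.95
tcp_pos: [534.1, 131.1, 93.3]
eef_rot: [0.562, 0.827, 0.0, 0.0]
ft_force: [1.0, 0.6, 0.8]
finger_gap: 93.1
```

move_arm(targets=[[0,0,0,0,0,0.15,0.093],[0,0,0,0,0,0.15,0.093],[0,0,0,0,0,0.15,0.093],[0,0,0,0,0,0.15,0.093]])

```text
clock: 15.35
tcp_pos: [534.8, 130.3, 93.2]
eef_rot: [0.783, 0.622, 0.0, 0.0]
ft_force: [0.3, -0.3, 0.1]
finger_gap: 92.7
```

move_arm(targets=[[0,0,0,0,0,0.15,0.093],[0,0,0,0,0,0.15,0.093],[0,0,0,0,0,0.15,0.093],[0,0,0,0,0,0,0.093]])

```text
clock: 15.75
tcp_pos: [534.9, 130.1, 93.2]
eef_rot: [0.901, 0.433, 0.0, 0.0]
ft_force: [-0.8, 0.2, 0.2]
finger_gap: 93.1
```

```bash
python3 look.py c | grep scene
```

```text
scene rock1_mid 0.84 [424.4 194.6  10.9] -> [339.0, 297.0, 24.0] [80.0, 39.0, 106.0]
scene rock1_mid 0.65 [383.4 253.5  12.9] -> [538.0, 131.0, 24.0] [114.0, 111.0, 106.0]
scene rock2_mid 0.79 [360.6 240.4  12.9] -> [489.0, 92.0, 26.0] [91.0, 71.0, 46.0]
scene rock3_mid 0.95 [330.7 282.3  12.9] -> [604.0, -0.0, 23.0] [119.0, 68.0, 45.0]
scene rock5_mid 0.7 [409.2 248.5  12.7] -> [532.0, 192.0, 24.0] [88.0, 93.0, 94.0]
scene rock6_mid 0.7 [390.  274.5  12.8] -> [605.0, 126.0, 24.0] [121.0, 94.0, 61.0]
```

move_arm(targets=[[0,0,0.03,0,0,0,0.093],[0,0,0.015,0,0,0,0.093],[0,0,0.004,0,0,0,0.093],[0,0,0.003,0,0,0,0.093]])

```text
clock: 16.75
tcp_pos: [534.8, 130.0, 40.9]
eef_rot: [0.901, 0.434, -0.0, -0.0]
ft_force: [0.8, -1.3, 0.6]
finger_gap: 93.1
```

move_arm(targets=[[0,0,0.003,0,0,0,0.093],[0,0,0.003,0,0,0,0.093]])

```text
clock: 16.95
tcp_pos: [535.2, 130.1, 35.6]
eef_rot: [0.901, 0.434, 0.001, 0.0]
ft_force: [-0.2, 0.1, -0.0]
finger_gap: 92.9
```

move_arm(targets=[[0,0,0.004,0,0,0,0.093],[0,0,0.004,0,0,0,0.093],[0,0,0.004,0,0,0,0.093]])

```text
clock: 17.25
tcp_pos: [534.8, 130.0, 22.7]
eef_rot: [0.901, 0.434, 0.0, 0.0]
ft_force: [-0.2, 0.0, 0.3]
finger_gap: 93.0
```

move_arm(targets=[[0,0,0.004,0,0,0,0.093],[0,0,0.004,0,0,0,0.093],[0,0,0.002,0,0,0,0.093],[0,0,0,0,0,0,0.03],[0,0,0,0,0,0,0.03]])

```text
clock: 17.75
tcp_pos: [534.9, 130.1, 13.0]
eef_rot: [0.901, 0.434, 0.0, 0.0]
ft_force: [-0.2, -0.1, 0.1]
finger_gap: 81.5
```

move_arm(targets=[[0,0,0,0,0,0,0.03],[0,0,0,0,0,0,0.03],[0,0,0,0,0,0,0.03],[0,0,-0.03,0,0,0,0.03],[0,0,-0.04,0,0,0,0.03]])

```text
clock: 18.25
tcp_pos: [533.5, 129.8, 81.8]
eef_rot: [0.901, 0.434, -0.002, -0.001]
ft_force: [1.3, -0.2, -1.6]
finger_gap: 56.1
```

move_arm(targets=[[-0.0334,0.0123,0,0,0,0,0.03],[-0.0334,0.0123,0,0,0,0,0.03],[-0.0334,0.0123,0,0,0,0,0.03],[-0.0334,0.0123,0,0,0,0,0.03]])

```text
clock: 18.65
tcp_pos: [489.5, -6.2, 83.0]
eef_rot: [0.901, 0.435, 0.0, 0.0]
ft_force: [-0.2, -0.8, -0.6]
finger_gap: 56.5
```

move_arm(targets=[[0,0,0.03,0,0,0,0.03],[0,0,0.02,0,0,0,0.03],[0,0,0.01,0,0,0,0.03],[0,0,0.004,0,0,0,0.03],[0,0,0.002,0,0,0,0.03]])

```text
clock: 19.15
tcp_pos: [490.4, -5.0, 17.2]
eef_rot: [0.901, 0.435, 0.0, 0.0]
ft_force: [1.1, 0.0, -1.4]
finger_gap: 56.2
```

move_arm(targets=[[0,0,0.002,0,0,0,0.03],[0,0,0.002,0,0,0,0.03],[0,0,0,0,0,0,0.03]])

```text
clock: 19.45
tcp_pos: [490.3, -5.1, 13.1]
eef_rot: [0.901, 0.435, 0.0, 0.0]
ft_force: [-0.3, -1.0, -1.0]
finger_gap: 56.6
```

move_arm(targets=[[0,0,0,0,0,0,0.085],[0,0,0,0,0,0,0.085],[0,0,0,0,0,0,0.085],[0,0,-0.035,0,0,0,0.085],[0,0,-0.049,0,0,0,0.085]])

```text
clock: 19.95
tcp_pos: [488.7, -5.1, 95.8]
eef_rot: [0.901, 0.434, -0.002, -0.001]
ft_force: [0.7, 0.3, 1.1]
finger_gap: 84.5
```

move_arm(targets=[[0,0,-0.049,0,0,0,0.093],[-0.0377,0.0227,0,0,0,0,0.093],[-0.0377,0.0227,0,0,0,0,0.093],[-0.0377,0.0227,0,0,0,0,0.093],[-0.0377,0.0227,0,0,0,0,0.093]])

```text
clock: 20.45
tcp_pos: [466.8, -181.3, 146.4]
eef_rot: [0.901, 0.435, 0.0, 0.0]
ft_force: [1.3, 0.5, 0.7]
finger_gap: 93.0
```

move_arm(targets=[[-0.0377,0.0227,0,0,0,0,0.093],[-0.0377,0.0227,0,0,0,0,0.093],[-0.0377,0.0227,0,0,0,0,0.093],[0,0,0,0,0,0,0.093]])

```text
clock: 20.85
tcp_pos: [449.1, -314.5, 145.7]
eef_rot: [0.902, 0.433, -0.0, 0.0]
ft_force: [-0.5, 0.5, -1.5]
finger_gap: 93.1
```

```bash
python3 look.py d
python3 - <<'E'
from h import *
for n,f in(("top","d_top"),("scene","d_scene")):
  for r in trace(n,"jar1_mid")[:3]: print(n,round(r["score"],2),r["box"])
a=cv2.imread("pics/d_top.png"); b=cv2.imread("pics/d_scene.png")
cv2.imwrite("pics/d.png",np.hstack([cv2.resize(a[180:330,180:560],(440,174),interpolation=2),cv2.resize(b[180:320,60:420],(360,140))[:174].copy() if 0 else cv2.resize(b[150:330,80:440],(348,174),interpolation=2)]))
E
```

```text
top rock1_mid 0.9 [327.1 275.5  12.2] -> [491.0, -5.0, 24.0] [141.0, 139.0, 134.0]
top rock1_mid 0.76 [185.4 346.7  13.9] -> [329.0, 299.0, 24.0] [101.0, 61.0, 130.0]
top rock1_mid 0.69 [465.  294.5  18.2] -> [456.0, -309.0, 24.0] [70.0, 58.0, 49.0]
top rock2_mid 0.77 [282.3 278.1  13. ] -> [483.0, 94.0, 26.0] [147.0, 119.0, 88.0]
top rock3_mid 0.79 [325.5 227.3  12.2] -> [601.0, 1.0, 23.0] [161.0, 104.0, 80.0]
top rock5_mid 0.71 [270.5 343.   12.9] -> [342.0, 114.0, 24.0] [199.0, 124.0, 149.0]
top rock5_mid 0.63 [239.9 256.5  12.4] -> [530.0, 192.0, 24.0] [111.0, 116.0, 118.0]
top rock6_mid 0.66 [270.  225.7  12.4] -> [602.0, 127.0, 24.0] [147.0, 121.0, 90.0]
scene rock1_mid 0.96 [319.  247.5  12.8] -> [493.0, -4.0, 24.0] [114.0, 112.0, 106.0]
scene rock1_mid 0.84 [424.5 194.9  10.7] -> [340.0, 297.0, 24.0] [79.0, 38.0, 105.0]
scene rock2_mid 0.6 [361.4 239.5  12.9] -> [486.0, 94.0, 26.0] [120.0, 93.0, 61.0]
scene rock3_mid 0.49 [502.  185.5   8.1] -> [333.0, 513.0, 23.0] [79.0, 84.0, 83.0]
scene rock5_mid 0.87 [354.5 204.   11.2] -> [347.0, 112.0, 24.0] [166.0, 96.0, 117.0]
scene rock5_mid 0.74 [409.  248.   12.6] -> [531.0, 192.0, 24.0] [88.0, 93.0, 94.0]
scene rock6_mid 0.72 [390.7 274.7  13. ] -> [605.0, 127.0, 24.0] [121.0, 94.0, 61.0]
```

View pics/d.png

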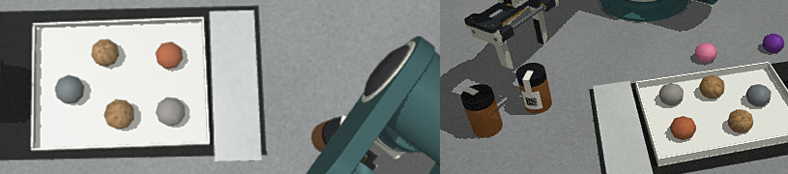

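All five rocks are spread out with gaps of at least 40 mm. Now jar A at about (449,-310), label yaw about -12°.

move_arm(targets=[[0.0031,-0.0025,0,0,0,0,0.093],[0,0,0.03,0,0,0,0.093],[0,0,0.01,0,0,0,0.093],[0,0,0.004,0,0,0,0.093],[0,0,0.004,0,0,0,0.093]])

```text
clock: 22.05
tcp_pos: [450.3, -306.7, 98.3]
eef_rot: [0.901, 0.434, 0.0, 0.0]
ft_force: [-0.3, -0.3, 0.6]
finger_gap: 93.0
```

move_arm(targets=[[0,0,0.004,0,0,0,0.093],[0,0,0.004,0,0,0,0.093]])

```text
clock: 22.25
tcp_pos: [450.4, -306.8, 90.3]
eef_rot: [0.901, 0.434, 0.0, 0.0]
ft_force: [-0.3, -0.3, 0.4]
finger_gap: 92.8
```

Run:
```python
from h import *
print(state()["ft_force"])
im=snapshot("scene")
cv2.imwrite("pics/e.png",cv2.resize(im[150:320,80:260],(540,510),interpolation=2)[:,:,::-1])
```

```text
[-0.2948377  -0.34516956  0.4041552 ]
```

View pics/e.png

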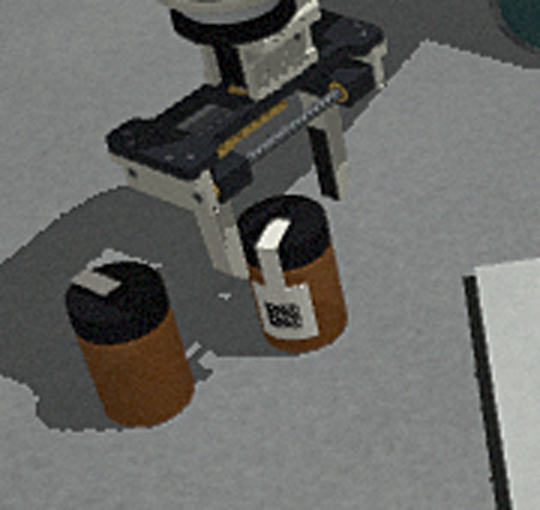

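move_arm(targets=[[-0.0023,0.0019,0.005,0,0,0,0.093],[0,0,0.012,0,0,0,0.093],[0,0,0.012,0,0,0,0.093],[0,0,0.01,0,0,0,0.093],[0,0,0.004,0,0,0,0.093]])

```text
clock: 22.8
tcp_pos: [449.7, -309.1, 45.1]
eef_rot: [0.901, 0.434, -0.0, -0.001]
ft_force: [1.1, 0.7, -0.7]
finger_gap: 92.9
```

move_arm(targets=[[0,0,0,0,0,0,0.03],[0,0,0,0,0,0,0.03],[0,0,0,0,0,0,0.03],[0,0,0,0,0,0,0.03],[0,0,0,0,0,0,0.03]])

```text
clock: 23.3
tcp_pos: [450.3, -309.6, 47.3]
eef_rot: [0.901, 0.434, 0.0, 0.0]
ft_force: [-1.6, 1.6, 2.8]
finger_gap: 62.0
```

move_arm(targets=[[0,0,-0.01,0,0,0,0.03],[0,0,-0.015,0,0,0,0.03],[0,0,-0.015,0,0,0,0.03]])

```text
clock: 23.6
tcp_pos: [450.3, -309.7, 88.6]
eef_rot: [0.901, 0.434, 0.0, 0.0]
ft_force: [0.4, 0.4, -1.7]
finger_gap: 61.9
```

move_arm(targets=[[0.0341,-0.0147,0,0,0,0,0.03],[0.0341,-0.0147,0,0,0,0,0.03],[0.0341,-0.0147,0,0,0,0,0.03],[0.0341,-0.0147,0,0,0,0,0.03],[0.0341,-0.0147,0,0,0,0,0.03]])

```text
clock: 24.1
tcp_pos: [499.4, -129.1, 88.6]
eef_rot: [0.901, 0.434, 0.001, 0.001]
ft_force: [0.4, -1.3, -1.8]
finger_gap: 61.5
```

move_arm(targets=[[0,0,0,0,0,-0.1483,0.03],[0,0,0,0,0,-0.1483,0.03],[0,0,0,0,0,-0.1483,0.03],[0,0,0,0,0,-0.1483,0.03]])

```text
clock: 24.5
tcp_pos: [499.2, -130.4, 88.5]
eef_rot: [0.732, 0.681, 0.0, 0.001]
ft_force: [-0.5, 0.5, -2.1]
finger_gap: 61.8
```

move_arm(targets=[[0,0,0,0,0,-0.1483,0.03],[0,0,0,0,0,-0.1483,0.03],[0,0,0,0,0,-0.1483,0.03],[0,0,0,0,0,-0.1483,0.03]])

```text
clock: 24.9
tcp_pos: [499.2, -130.5, 88.5]
eef_rot: [0.501, 0.865, 0.0, 0.001]
ft_force: [0.4, -0.2, -1.8]
finger_gap: 61.5
```

move_arm(targets=[[0,0,0,0,0,-0.1483,0.03],[0,0,0,0,0,-0.1483,0.03],[0,0,0,0,0,-0.1483,0.03],[0,0,0,0,0,-0.1483,0.03],[0,0,0,0,0,0,0.03]])

```text
clock: 25.4
tcp_pos: [499.2, -130.5, 88.3]
eef_rot: [0.228, 0.974, -0.0, 0.001]
ft_force: [-1.6, 0.6, -1.9]
finger_gap: 61.6
```

Run:
```python
from h import *
print(np.round(state()["tcp_pos"],1),np.round(state()["ft_force"],1))
im=snapshot("scene"); t=snapshot("top")
cv2.imwrite("pics/f.png",np.hstack([cv2.resize(im[150:320,180:360],(400,378),interpolation=2),cv2.resize(t[170:340,340:520],(400,378),interpolation=2)])[:,:,::-1])
```

```text
[ 499.2 -130.5   88.3] [-1.6  0.6 -1.9]
```

View pics/f.png

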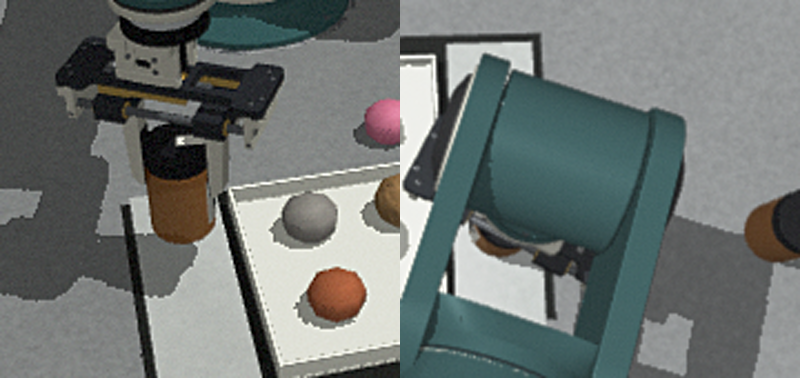

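move_arm(targets=[[0,0,0.015,0,0,0,0.03],[0,0,0.013,0,0,0,0.03],[0,0,0.006,0,0,0,0.03],[0,0,0.003,0,0,0,0.03],[0,0,0,0,0,0,0.03]])

```text
clock: 26.0
tcp_pos: [498.6, -130.3, 49.3]
eef_rot: [0.23, 0.973, 0.0, -0.0]
ft_force: [-0.3, -0.1, -1.8]
finger_gap: 61.5
```

move_arm(targets=[[0,0,0.0015,0,0,0,0.03],[0,0,0,0,0,0,0.03]])

```text
clock: 26.2
tcp_pos: [499.0, -130.4, 48.6]
eef_rot: [0.23, 0.973, -0.0, 0.0]
ft_force: [-1.1, -1.0, -2.0]
finger_gap: 61.7
```

move_arm(targets=[[0,0,0.0015,0,0,0,0.03],[0,0,0,0,0,0,0.03]])

```text
clock: 26.4
tcp_pos: [499.2, -130.5, 47.4]
eef_rot: [0.23, 0.973, -0.0, 0.0]
ft_force: [0.6, 0.1, 1.0]
finger_gap: 61.3
```

move_arm(targets=[[0,0,0,0,0,0,0.08],[0,0,0,0,0,0,0.08],[0,0,0,0,0,0,0.08],[0,0,-0.02,0,0,0,0.08],[0,0,-0.035,0,0,0,0.08]])

```text
clock: 26.9
tcp_pos: [497.7, -130.0, 100.5]
eef_rot: [0.23, 0.973, 0.0, -0.002]
ft_force: [0.3, -0.1, 0.3]
finger_gap: 80.3
```

move_arm(targets=[[0,0,-0.048,0,0,0,0.093],[-0.019,-0.0359,0,0,0,0,0.093],[-0.019,-0.0359,0,0,0,0,0.093],[-0.019,-0.0359,0,0,0,0,0.093],[-0.019,-0.0359,0,0,0,0,0.093]])

```text
clock: 27.4
tcp_pos: [502.5, -294.4, 150.1]
eef_rot: [0.229, 0.973, -0.0, 0.0]
ft_force: [0.1, 0.1, -0.5]
finger_gap: 93.2
```

move_arm(targets=[[-0.019,-0.0359,0,0,0,0,0.093],[-0.019,-0.0359,0,0,0,0,0.093],[-0.019,-0.0359,0,0,0,0,0.093],[0,0,0.02,0,0,0,0.093],[0,0,0,0,0,0,0.093]])

```text
clock: 27.9
tcp_pos: [504.5, -414.8, 127.0]
eef_rot: [0.23, 0.973, 0.001, -0.002]
ft_force: [-0.1, 0.5, -0.7]
finger_gap: 93.2
```

Run:
```python
from h import *
print(np.round(state()["tcp_pos"],1),np.round(state()["ft_force"],1))
im=snapshot("scene"); t=snapshot("top"); cv2.imwrite("pics/g_top.png",t[:,:,::-1])
cv2.imwrite("pics/g.png",np.hstack([cv2.resize(im[150:320,80:260],(400,378),interpolation=2),cv2.resize(t[180:350,330:510],(400,378),interpolation=2)])[:,:,::-1])
g=t.astype(int)
w=(g.min(2)>190).astype(np.uint8)
for n in ("top","scene"):
  for r in trace(n,"jar1_mid")[:3]: print(n,round(r["score"],2),r["box"])
print(pix("scene",[505.5,-415,100]),pix("top",[499,-131,101]))
```

```text
[ 504.5 -414.8  127. ] [-0.1  0.5 -0.7]
scene 0.73 [400.4, 237.9, 425.4, 261.1]
[116.18558922 246.41406643] [387.77137179 268.63031671]
```

View pics/g.png

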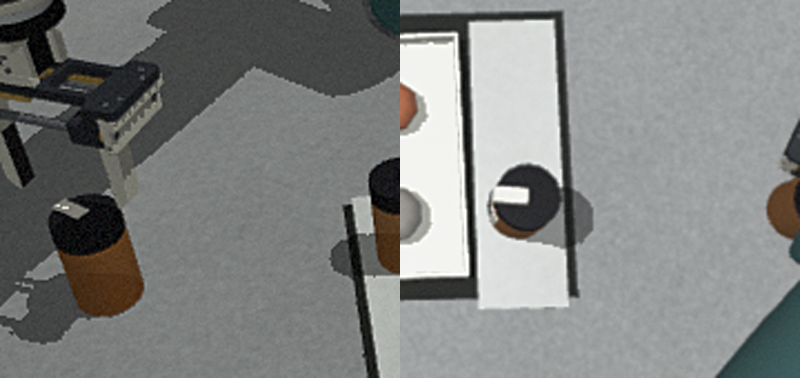

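move_arm(targets=[[0,0,0.015,0,0,0,0.093],[0,0,0.008,0,0,0,0.093],[0,0,0.004,0,0,0,0.093],[0,0,0.004,0,0,0,0.093]])

```text
clock: 28.5
tcp_pos: [505.5, -414.4, 98.4]
eef_rot: [0.229, 0.973, 0.0, -0.0]
ft_force: [0.0, 0.3, 0.1]
finger_gap: 93.1
```

move_arm(targets=[[0,0,0.004,0,0,0,0.093],[0,0,0.004,0,0,0,0.093]])

```text
clock: 28.7
tcp_pos: [505.6, -414.7, 90.8]
eef_rot: [0.23, 0.973, -0.0, 0.0]
ft_force: [-0.0, -0.0, 0.1]
finger_gap: 92.9
```

Run:
```python
from h import *
print(np.round(state()["tcp_pos"],1),np.round(state()["ft_force"],1))
im=snapshot("scene")
cv2.imwrite("pics/i.png",cv2.resize(im[180:310,60:200],(420,390),interpolation=2)[:,:,::-1])
```

```text
[ 505.6 -414.7   90.8] [-0.  -0.   0.1]
```

View pics/i.png

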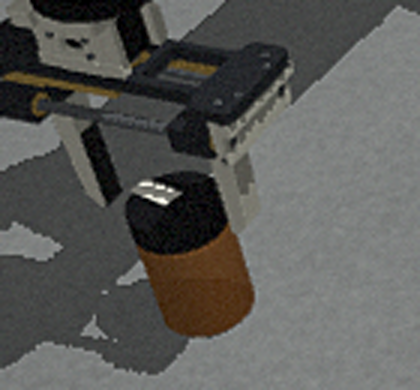

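move_arm(targets=[[0,0,0.012,0,0,0,0.093],[0,0,0.012,0,0,0,0.093],[0,0,0.012,0,0,0,0.093],[0,0,0.007,0,0,0,0.093],[0,0,0,0,0,0,0.093]])

```text
clock: 29.25
tcp_pos: [505.0, -414.2, 46.3]
eef_rot: [0.23, 0.973, 0.001, -0.001]
ft_force: [1.0, -0.1, 0.4]
finger_gap: 92.8
```

move_arm(targets=[[0,0,0,0,0,0,0.03],[0,0,0,0,0,0,0.03],[0,0,0,0,0,0,0.03],[0,0,0,0,0,0,0.03],[0,0,0,0,0,0,0.03]])

```text
clock: 29.75
tcp_pos: [505.7, -414.8, 48.3]
eef_rot: [0.23, 0.973, -0.0, 0.0]
ft_force: [-0.5, -0.5, 1.7]
finger_gap: 61.6
```

move_arm(targets=[[0,0,-0.01,0,0,0,0.03],[0,0,-0.015,0,0,0,0.03],[0,0,-0.015,0,0,0,0.03]])

```text
clock: 30.05
tcp_pos: [505.6, -414.7, 89.5]
eef_rot: [0.23, 0.973, -0.0, 0.0]
ft_force: [1.0, -0.1, -2.0]
finger_gap: 62.0
```

move_arm(targets=[[0.0047,0.0382,0,0,0,0,0.03],[0.0047,0.0382,0,0,0,0,0.03],[0.0047,0.0382,0,0,0,0,0.03],[0.0047,0.0382,0,0,0,0,0.03]])

```text
clock: 30.45
tcp_pos: [557.6, -268.4, 89.7]
eef_rot: [0.23, 0.973, -0.0, 0.001]
ft_force: [1.0, -0.0, -2.7]
finger_gap: 61.8
```

move_arm(targets=[[0.0047,0.0382,0,0,0,0,0.03],[0.0047,0.0382,0,0,0,0,0.03],[0.0047,0.0382,0,0,0,0,0.03],[0.0047,0.0382,0,0,0,0,0.03],[0,0,0,0,0,0,0.03]])

```text
clock: 30.95
tcp_pos: [609.9, -120.8, 89.6]
eef_rot: [0.228, 0.974, 0.0, 0.001]
ft_force: [-0.1, -0.2, -1.9]
finger_gap: 61.6
```

move_arm(targets=[[0,0,0,0,0,0.1484,0.03],[0,0,0,0,0,0.1484,0.03],[0,0,0,0,0,0.1484,0.03],[0,0,0,0,0,0.1484,0.03]])

```text
clock: 31.35
tcp_pos: [608.6, -125.0, 89.3]
eef_rot: [0.507, 0.862, 0.0, 0.001]
ft_force: [-0.1, -0.5, -2.0]
finger_gap: 61.6
```

move_arm(targets=[[0,0,0,0,0,0.1484,0.03],[0,0,0,0,0,0.1484,0.03],[0,0,0,0,0,0.1484,0.03],[0,0,0,0,0,0.1484,0.03]])

```text
clock: 31.75
tcp_pos: [608.6, -125.0, 89.3]
eef_rot: [0.737, 0.676, 0.0, 0.0]
ft_force: [0.5, 0.8, -2.3]
finger_gap: 61.7
```

move_arm(targets=[[0,0,0,0,0,0.1484,0.03],[0,0,0,0,0,0.1484,0.03],[0,0,0,0,0,0.1484,0.03],[0,0,0,0,0,0.1484,0.03]])

```text
clock: 32.15
tcp_pos: [608.6, -125.0, 89.3]
eef_rot: [0.902, 0.431, 0.0, 0.0]
ft_force: [-0.1, 0.5, -2.4]
finger_gap: 61.6
```

move_arm(targets=[[0,0,0,0,0,0.1484,0.03],[0,0,0,0,0,0.1484,0.03],[0,0,0,0,0,0.1484,0.03],[0,0,0,0,0,0.1484,0.03],[0,0,0,0,0,0,0.03]])

```text
clock: 32.65
tcp_pos: [608.6, -124.9, 89.2]
eef_rot: [0.989, 0.15, 0.0, 0.0]
ft_force: [0.0, -0.7, -2.5]
finger_gap: 61.5
```

move_arm(targets=[[0,0,0.015,0,0,0,0.03],[0,0,0.013,0,0,0,0.03],[0,0,0.006,0,0,0,0.03],[0,0,0.003,0,0,0,0.03],[0,0,0,0,0,0,0.03]])

```text
clock: 33.15
tcp_pos: [608.2, -124.4, 50.3]
eef_rot: [0.988, 0.152, -0.0, -0.0]
ft_force: [0.4, 0.5, -2.0]
finger_gap: 61.8
```

move_arm(targets=[[0,0,0.0015,0,0,0,0.03],[0,0,0,0,0,0,0.03]])

```text
clock: 33.35
tcp_pos: [608.6, -124.5, 49.7]
eef_rot: [0.988, 0.152, 0.0, 0.0]
ft_force: [0.2, -0.8, -1.8]
finger_gap: 61.9
```

move_arm(targets=[[0,0,0.0015,0,0,0,0.03],[0,0,0,0,0,0,0.03]])

```text
clock: 33.55
tcp_pos: [608.7, -124.5, 48.3]
eef_rot: [0.988, 0.151, 0.0, 0.0]
ft_force: [1.0, 0.5, -1.1]
finger_gap: 62.0
```

move_arm(targets=[[0,0,0.001,0,0,0,0.03],[0,0,0,0,0,0,0.08],[0,0,0,0,0,0,0.08],[0,0,0,0,0,0,0.08],[0,0,-0.02,0,0,0,0.08]])

```text
clock: 34.05
tcp_pos: [607.1, -124.1, 64.5]
eef_rot: [0.988, 0.151, -0.002, -0.001]
ft_force: [0.0, -0.4, 0.2]
finger_gap: 79.5
```

move_arm(targets=[[0,0,-0.03,0,0,0,0.08],[0,0,-0.045,0,0,0,0.08],[0,0,-0.045,0,0,0,0.05],[0,0,-0.032,0,0,0,0.03],[0,0,0,0,0,0,0]])

```text
clock: 34.55
tcp_pos: [609.8, -124.8, 224.4]
eef_rot: [0.988, 0.151, 0.003, 0.001]
ft_force: [0.6, 0.1, 0.3]
finger_gap: 60.7
```

move_arm(targets=[[0.0055,-0.0438,0,0,0,0,0],[0.0055,-0.0438,0,0,0,0,0],[0.0055,-0.0438,0,0,0,0,0],[0.0055,-0.0438,0,0,0,0,0],[0.0055,-0.0438,0,0,0,0,0]])

```text
clock: 35.05
tcp_pos: [568.4, 94.3, 218.1]
eef_rot: [0.988, 0.151, -0.0, -0.0]
ft_force: [0.4, -0.1, 0.4]
finger_gap: 20.5
```

Run:
```python
from h import *
for a in ((128,252),(126.8,251.7),(121.4,251.3)): print(np.round(back("top",a,160)))
for a in ((502,184),(504.1,184.2),(502,187)): print(np.round(back("scene",a,160)))
im=cv2.imread("pics/top0.png"); s=cv2.imread("pics/scene0.png")
cv2.imwrite("pics/j.png",np.hstack([cv2.resize(im[205:305,100:200],(400,400),interpolation=2),cv2.resize(s[170:270,450:550],(400,400),interpolation=2)]))
```

```text
[513. 385. 160.]
[513. 387. 160.]
[514. 398. 160.]
[514. 387. 160.]
[516. 391. 160.]
[525. 382. 160.]
```

View pics/j.png

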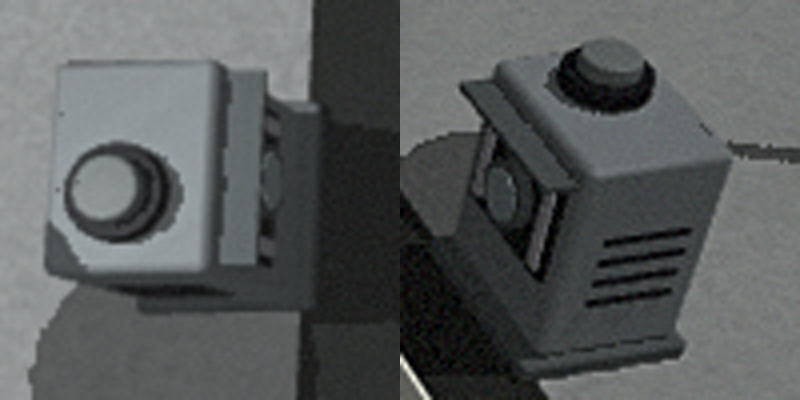

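move_arm(targets=[[0.0051,-0.0426,0,0,0,0,0],[0.0051,-0.0426,0,0,0,0,0],[0.0051,-0.0426,0,0,0,0,0],[0.0051,-0.0426,0,0,0,0,0]])

```text
clock: 35.45
tcp_pos: [536.8, 263.0, 218.1]
eef_rot: [0.988, 0.151, -0.0, 0.0]
ft_force: [0.8, -0.3, 0.6]
finger_gap: 0.9
```

move_arm(targets=[[0.0051,-0.0426,0,0,0,0,0],[0.0051,-0.0426,0,0,0,0,0],[0.0051,-0.0426,0,0,0,0,0],[0,0,0,0,0,0,0],[0,0,0,0,0,0,0]])

```text
clock: 35.95
tcp_pos: [513.5, 388.5, 217.7]
eef_rot: [0.988, 0.152, -0.001, 0.0]
ft_force: [1.0, -0.3, 0.6]
finger_gap: 0.2
```

```bash
python3 look.py k
python3 - <<'E'
from h import *
t=cv2.imread("pics/k_top.png"); s=cv2.imread("pics/k_scene.png")
cv2.imwrite("pics/k.png",np.vstack([cv2.resize(t[170:330,80:430],(656,300),interpolation=2),cv2.resize(s[140:300,180:530],(656,300),interpolation=2)]))
g=t.astype(int); w=(g.min(2)>170).astype(np.uint8)
w[:,:362]=0;w[:,408:]=0
h=(g.max(2)<60).astype(np.uint8); h[:,:364]=0;h[:,402:]=0;h[:190]=0;h[318:]=0
nb,lab,st,ce=cv2.connectedComponentsWithStats(h)
for i in range(1,nb):
  if st[i,4]>150: print("dark",st[i],ce[i])
E
```

```text
top rock1_mid 0.82 [185.4 346.5  13.8] -> [330.0, 299.0, 24.0] [111.0, 68.0, 143.0]
top rock1_mid 0.76 [326.9 275.5  12.2] -> [491.0, -5.0, 24.0] [158.0, 155.0, 150.0]
top rock3_mid 0.91 [325.8 227.1  11.6] -> [602.0, 0.0, 23.0] [179.0, 111.0, 83.0]
top rock5_mid 0.89 [271.3 343.9  13.3] -> [340.0, 112.0, 24.0] [145.0, 92.0, 108.0]
top rock5_mid 0.82 [239.5 256.8  12.6] -> [529.0, 193.0, 24.0] [87.0, 91.0, 93.0]
scene rock1_mid 0.81 [424.7 194.3  11. ] -> [337.0, 298.0, 24.0] [76.0, 37.0, 101.0]
scene rock1_mid 0.63 [318.9 246.5  12.4] -> [490.0, -4.0, 24.0] [110.0, 108.0, 102.0]
scene rock2_mid 0.73 [361.5 239.2  12.6] -> [485.0, 95.0, 26.0] [82.0, 64.0, 41.0]
scene rock3_mid 0.79 [331.  282.   13.2] -> [603.0, 1.0, 23.0] [130.0, 74.0, 48.0]
scene rock5_mid 0.78 [355.  204.   11.7] -> [347.0, 113.0, 24.0] [111.0, 65.0, 79.0]
scene rock5_mid 0.58 [409.  248.5  12.3] -> [532.0, 192.0, 24.0] [66.0, 70.0, 71.0]
scene rock6_mid 0.88 [390.6 275.3  12.9] -> [607.0, 126.0, 24.0] [115.0, 89.0, 58.0]
scene rock6_mid 0.54 [331.5 282.   13.6] -> [605.0, 1.0, 24.0] [131.0, 77.0, 52.0]
dark [370 204  28  29 516] [385.0755814  218.29069767]
dark [373 255  29  29 521] [388.47792706 269.24952015]
```

View pics/k.png

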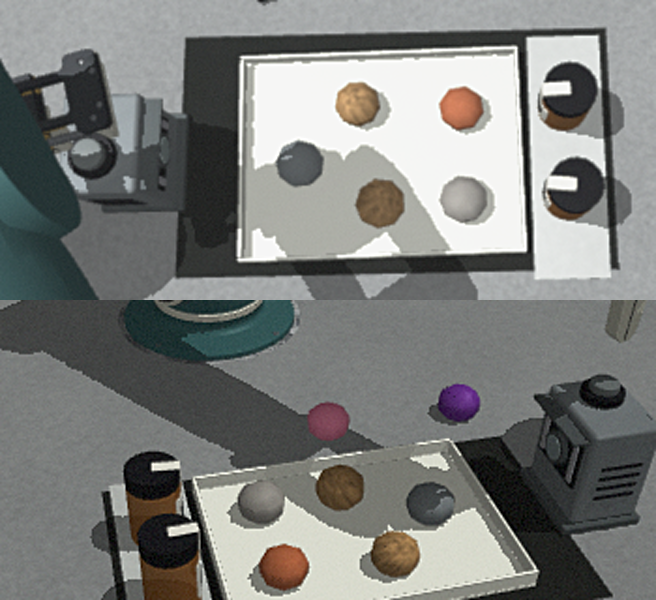

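Run:
```python
from h import *
s=state(); T=s["tcp_pos"]; print(np.round(T,1),pix("top",T),pix("scene",T))
print("button px",pix("top",[514,388,160]),pix("scene",[514,388,160]))
g=cv2.imread("pics/k_top.png").astype(int)
for (x,y) in ((385,218),(388.5,269)):
  m=np.zeros(g.shape[:2],np.uint8); cv2.circle(m,(int(x),int(y)),11,1,-1); m[:,:373]*=1
  w=((g.min(2)>170)&(m>0)).astype(np.uint8)
  nb,lab,st,ce=cv2.connectedComponentsWithStats(w); i=1+np.argmax(st[1:,4]); ys,xs=np.nonzero(lab==i)
  P=np.array([back("top",(a,b),101)[:2] for a,b in zip(xs,ys)])
  c=P.mean(0); u=np.linalg.svd(P-c)[2][0]; print(st[i],c.round(),"yaw",np.degrees(np.arctan2(u[1],u[0]))%180)
```

```text
[514.  387.8 219. ] [112.69778331 245.93097469] [509.01548469 159.78273064]
button px [126.35656771 251.3640214 ] [502.19369575 183.90496687]
[374 214  11   7  58] [ 609. -112.] yaw 96.53448671271056
[377 264  11   7  66] [ 502. -120.] yaw 89.33444745230608
```

Everything is in place: the label yaws are 96.5° and 89.3°, both within about 4° of the window direction. Now I press the button.

move_arm(targets=[[0,0,0.025,0,0,0,0],[0,0,0.015,0,0,0,0],[0,0,0.008,0,0,0,0],[0,0,0.004,0,0,0,0],[0,0,0.002,0,0,0,0]])

```text
clock: 37.05
tcp_pos: [514.0, 388.0, 165.0]
eef_rot: [0.988, 0.151, -0.0, 0.0]
ft_force: [0.1, -0.7, 0.4]
finger_gap: 0.7
```

move_arm(targets=[[0,0,0.002,0,0,0,0],[0,0,0.001,0,0,0,0],[0,0,0,0,0,0,0]])

```text
clock: 37.35
tcp_pos: [514.1, 388.1, 162.4]
eef_rot: [0.988, 0.151, 0.0, -0.0]
ft_force: [0.2, -0.3, -0.1]
finger_gap: 0.5
```

move_arm(targets=[[0,0,0.001,0,0,0,0],[0,0,0.001,0,0,0,0],[0,0,0,0,0,0,0]])

```text
clock: 37.65
tcp_pos: [514.1, 388.0, 160.1]
eef_rot: [0.988, 0.151, 0.0, -0.0]
ft_force: [1.2, 0.6, 1.8]
finger_gap: 0.5
```

move_arm(targets=[[0,0,0.001,0,0,0,0],[0,0,0.001,0,0,0,0],[0,0,0,0,0,0,0]])

```text
clock: 37.95
tcp_pos: [514.1, 388.1, 158.0]
eef_rot: [0.988, 0.151, 0.0, -0.0]
ft_force: [1.6, 1.0, 3.5]
finger_gap: 0.4
```

move_arm(targets=[[0,0,0.001,0,0,0,0],[0,0,0.001,0,0,0,0],[0,0,0,0,0,0,0]])

```text
clock: 38.25
tcp_pos: [514.1, 388.0, 156.3]
eef_rot: [0.988, 0.151, 0.0, -0.0]
ft_force: [1.7, 1.2, 5.1]
finger_gap: 0.5
```

move_arm(targets=[[0,0,0.001,0,0,0,0],[0,0,0,0,0,0,0]])

```text
clock: 38.45
tcp_pos: [514.1, 388.1, 156.1]
eef_rot: [0.988, 0.151, 0.001, -0.0]
ft_force: [-1.0, -1.9, 11.6]
finger_gap: 0.7
```

The button bottomed out at 11.6 N, so it is fully pressed. Now I retract straight up and check.

move_arm(targets=[[0,0,-0.005,0,0,0,0],[0,0,-0.02,0,0,0,0],[0,0,-0.04,0,0,0,0],[0,0,-0.02,0,0,0,0],[0,0,0,0,0,0,0]])

```text
clock: 38.95
tcp_pos: [514.5, 388.3, 243.0]
eef_rot: [0.988, 0.151, 0.002, -0.001]
ft_force: [0.2, 0.5, 0.3]
finger_gap: -0.0
```

```bash
python3 look.py m
python3 - <<'E'
from h import *
print(np.round(state()["ft_force"],1))
for n in("top","scene"):
  a=cv2.imread(f"pics/k_{n}.png").astype(int);b=cv2.imread(f"pics/m_{n}.png").astype(int)
  d=(np.abs(a-b).max(2)>40).astype(np.uint8); print(n,[s.tolist() for s in cv2.connectedComponentsWithStats(d)[2][1:] if s[4]>8][:12])
t=cv2.imread("pics/m_top.png"); s=cv2.imread("pics/m_scene.png")
cv2.imwrite("pics/m.png",np.vstack([cv2.resize(t[110:370,80:430],(404,300),interpolation=2),cv2.resize(s[140:400,180:530],(404,300),interpolation=2)]))
E
```

```text
top rock1_mid 0.85 [185.3 346.7  14. ] -> [329.0, 299.0, 24.0] [112.0, 70.0, 143.0]
top rock1_mid 0.63 [327.3 275.7  12.6] -> [491.0, -6.0, 24.0] [156.0, 154.0, 149.0]
top rock1_mid 0.59 [385.5 270.2  17.5] -> [506.0, -135.0, 24.0] [87.0, 85.0, 84.0]
top rock2_mid 0.93 [282.8 279.   14.1] -> [481.0, 93.0, 26.0] [114.0, 96.0, 74.0]
top rock3_mid 0.75 [325.8 227.3  12. ] -> [601.0, 0.0, 23.0] [178.0, 113.0, 86.0]
top rock5_mid 0.81 [271.5 343.7  13.1] -> [340.0, 112.0, 24.0] [144.0, 91.0, 108.0]
top rock5_mid 0.68 [239.4 256.2  13. ] -> [530.0, 193.0, 24.0] [101.0, 105.0, 107.0]
top rock6_mid 0.72 [270.4 224.9  12.2] -> [604.0, 127.0, 24.0] [161.0, 132.0, 97.0]
scene rock1_mid 0.92 [424.2 194.   11.5] -> [336.0, 297.0, 24.0] [77.0, 41.0, 100.0]
scene rock1_mid 0.63 [319.2 247.2  12.6] -> [493.0, -4.0, 24.0] [109.0, 106.0, 101.0]
scene rock2_mid 0.93 [361.2 240.4  12.7] -> [489.0, 93.0, 26.0] [82.0, 64.0, 41.0]
scene rock3_mid 0.88 [331.  282.5  13.5] -> [605.0, 0.0, 23.0] [130.0, 75.0, 50.0]
scene rock5_mid 0.76 [408.8 248.   12.4] -> [531.0, 191.0, 24.0] [70.0, 74.0, 75.0]
scene rock5_mid 0.76 [354.  203.5  12.3] -> [345.0, 111.0, 24.0] [113.0, 68.0, 81.0]
scene rock6_mid 0.94 [390.6 274.6  13.1] -> [605.0, 127.0, 24.0] [114.0, 89.0, 57.0]
[ 0.1 -1.1 -0.2]
top [[0, 125, 213, 355, 4589], [11, 137, 7, 18, 27], [0, 157, 17, 30, 52], [0, 191, 57, 100, 1518], [156, 247, 9, 8, 38], [228, 247, 14, 9, 55], [267, 247, 11, 10, 48], [280, 248, 45, 58, 270], [127, 251, 7, 3, 14], [146, 251, 6, 4, 16], [262, 250, 4, 5, 13], [118, 252, 4, 6, 11]]
scene [[439, 0, 126, 42, 1339], [559, 0, 5, 8, 20], [565, 0, 4, 9, 22], [563, 0, 40, 33, 292], [572, 34, 3, 8, 15], [559, 37, 7, 4, 10], [569, 43, 4, 7, 12], [512, 45, 67, 64, 1953], [490, 90, 30, 11, 111], [523, 92, 6, 3, 9], [474, 99, 93, 32, 1042], [493, 99, 4, 4, 9]]
```

View pics/m.png

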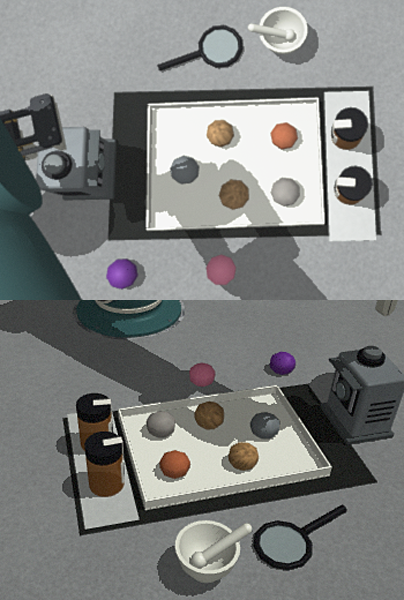

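```bash
python3 -c "
from bench import *
print(job_done())"
```

```text
the job is handed in; nothing more can be done
None
```

The record picture was set up, taken and handed in at about 39 s. However, one force limit was broken early on, so the run may be judged a fail.

**The fault:** on the first descent, to the rock on top of the heap, a finger landed on a neighbouring rock. The wrist read about 165 N, over the 120 N limit. The cause was one fast descent based on a wrong guess at how tall the rocks below stood. No rock was visibly displaced. Every later reading stayed under about 15 N.

**What I did**
- **Rocks:** rocks 1, 2, 3, 5 and 6 were there; rock4 was absent. I moved rocks 6, 3 and 1, and left 2 and 5 where they lay. All five now lie in a single layer on the tray.
- **Jars:** two were there. Both stand upright on the white strip, about 110 mm apart, labels towards the scanner window.
- **Button:** pressed last, straight down about 5 mm to its stop (11.6 N), then released by lifting straight up.

**Last checks**
- **Rocks:** after the press they were within a few mm of their positions just before it. Nearest centres are about 100 mm apart, leaving at least 40 mm of bare tray.
- **Jars:** before the press the label directions measured 96.5° and 89.3°, within about 4° of the window, and both jars still looked upright afterwards.
- **Other things:** in the last pictures the bowl, the magnifying glass and the purple and pink look-alikes were where they started.
- **Not confirmed:** there is no direct reading of the button's travel, so that the picture was taken is inferred from the force and depth of the press. I saw no rock get knocked aside.

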